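# Take the pencil from the sliding-lid box

## Task

Get the pencil ready for marking out: slide the lid of the pencil box open over its snap ridge, take out the red pencil and stand it in the dark mug so that it leans against the rim on the side opposite the handle and the handle stays free to take hold of. Then slide the lid shut again, over the ridge until it is fully home, to keep the dust out. Do not tip the mug over, and leave the chisel and the tape measure where they lie.

Things in the scene. Friction and masses are not known exactly. Their poses are not given: they have to be found in the camera images.
- pencil_box: wooden pencil box, fixed to the bench, 90 mm wide (its x), 252 mm long (its y), 46 mm high; origin at the centre of its underside; the lid comes out at its +y end. Inside it is 76 mm wide between sides that stand 46 mm high; its floor is 6 mm above the bench. With the lid fully open it is uncovered from y = -119 to +72 mm
- pencil_bed (a point): middle of the pencil's bed, on the box floor at box x = 0, y = -25 mm, 6 mm above the bench; axes as the box's. Strips 6 mm thick across the box, 62 mm either way along y, hold the pencil in notches along y, its axis 16 mm above the bench, its middle within 5 mm of here; strip tops 17 mm above the bench, the rest of the floor is free for fingers
- lid (a joint): how far the light wooden lid is slid out of the box along the box's +y, in m: 0 = fully home, its end strip against the box; 0.190 = stop, fully open (it cannot come out). It slides with about 1 N and stays where it is left
- ridge_top (a point): crest of the small sprung brass ridge across the box's mouth, under the lid, 121 mm from the box's centre. A bead under the lid must be forced over it, with 10 to 14 N on the lid, when lid = 0.006, both ways; pushed inwards past this, the lid snaps home
- lid_bar (a point): centre of the top of the dark push bar on the lid: 52 mm long across the lid (box x), 12 mm thick (box y), 16 mm high above the lid's flat top, which is 39 mm above the bench. It lies 106 mm from the box's centre towards the mouth when the lid is home and moves with the lid, which goes on 26 mm past the bar's middle on the outer side. Axes as the box's
- pencil: red pencil, straight, 168 mm long, 8.4 mm thick, 12 g; its length is its y axis; origin in the middle of its length, on its underside (axis 4 mm above)
- pencil_end_a (a point): the pencil's end at its +y, on its axis
- pencil_end_b (a point): the pencil's end at its -y, on its axis
- mug: dark grey mug, loose, 0.33 kg, 107 mm high, 82 mm outside diameter, inside about 68 mm at the rim and 52 mm at the bottom, inner floor 8 mm up; its handle points along its -y, so +y is the side away from the handle. Origin on its underside; the bowl's axis is at y = +18 mm from it, and the handle ends at y = -59 mm
- mug_mouth (a point): centre of the mug's mouth, at the height of the rim (107 mm above its foot)
- chisel_18: wood chisel with a wooden handle, 25 x 238 x 26 mm, to be left alone; origin at the middle of its underside
- tape_measure: yellow and black tape measure, 34 x 93 x 72 mm, to be left alone; origin at the middle of its underside
Not all that is in view belongs to the job. Of the things that look like the mug, take the one that is farthest to the robot's left at the start.

How it is judged (in metres and radians):
On the way, in this order (a step that is already met when the one before it is completed fails the run):
1. the lid is slid open (value of joint lid above 0.12 m), for 0.2 s.
2. the pencil stands in the upright mug, leaning against the rim opposite the handle, let go (((horizontal distance between pencil_end_a and mug_mouth below 0.038 m and z of pencil_end_a in the frame of mug between 0 and 0.045 m and z of pencil_end_b in the frame of mug above 0.1 m and y of pencil_end_b in the frame of mug above 0.048 m and x of pencil_end_b in the frame of mug between -0.055 and 0.055 m) or (horizontal distance between pencil_end_b and mug_mouth below 0.038 m and z of pencil_end_b in the frame of mug between 0 and 0.045 m and z of pencil_end_a in the frame of mug above 0.1 m and y of pencil_end_a in the frame of mug above 0.048 m and x of pencil_end_a in the frame of mug between -0.055 and 0.055 m)) and angle between mug's own z axis and vertical below 0.1 rad and contact force between the fingers and pencil below 0.05 N and linear speed of pencil below 0.05 m/s), for 0.3 s.
At the end, for the whole second after the job is handed in: Lid within 3 mm of fully home. Mug upright on the bench; the pencil rests in it, lower end under 45 mm above the mug's foot, upper end above the rim, leaning at least 30 mm out from the mug's axis on the side opposite the handle and at most 55 mm to either side. Both at rest (value of joint lid below 0.003 m and ((horizontal distance between pencil_end_a and mug_mouth below 0.038 m and z of pencil_end_a in the frame of mug between 0 and 0.045 m and z of pencil_end_b in the frame of mug above 0.1 m and y of pencil_end_b in the frame of mug above 0.048 m and x of pencil_end_b in the frame of mug between -0.055 and 0.055 m) or (horizontal distance between pencil_end_b and mug_mouth below 0.038 m and z of pencil_end_b in the frame of mug between 0 and 0.045 m and z of pencil_end_a in the frame of mug above 0.1 m and y of pencil_end_a in the frame of mug above 0.048 m and x of pencil_end_a in the frame of mug between -0.055 and 0.055 m)) and angle between mug's own z axis and vertical below 0.1 rad and height (world z) of mug below 0.01 m and linear speed of each of pencil, mug below 0.03 m/s); the robot touches nothing.
It fails at once if the mug is tipped over (angle between mug's own z axis and vertical above 0.5 rad).
It fails at once if the chisel or the tape measure is shifted by more than 2 cm (distance of any of chisel_18, tape_measure from where it was at the start of the episode above 0.02 m).
It also fails if it takes over 64 s, if anything falls off the work surface, if the arm or the gripper's body presses on something with over 40 N, if the wrist force passes 120 N, or if a joint passes its speed limit or range.

## Robot

A 6-joint arm with a two-finger parallel gripper is mounted at the origin on the work surface; the furniture and walls round the work are solid. World frame = base frame: x ahead of the robot, y to its left, z up, the work surface at z = 0. Lengths are in mm, angles in rad, forces in N, time in s.
With the tool pointing down it reaches from about 400 to 925 mm from the base axis. Payload 12.5 kg.
Tool frame: the origin (TCP) lies midway between the tips of the shut fingers; the grasp point (between the pads) lies 19 mm behind it (env.pinch_z is the z of the grasp point in the tool frame, in mm); z points along the fingers, y is the line along which they close (so a half turn about z gives the same grasp; the last joint's range is limited). The gripper opens to 95 mm and grips with 3 to 60 N. Pads are 20 mm wide; open, the fingers measure 119 mm over their backs; the gripper's body (75 mm by 180 mm) begins 59 mm behind the grasp point.
Start: joints at [-1.412, 0.491, 1.559, -0, 1.092, -0.106], TCP at [163.595, -603.227, 214.661] pointing down, gripper open.
Joint ranges: [-3.1, 3.1], [-0.84, 2.19], [0.05, 2.79], [-1.13, 4.28], [0.06, 2.93], [-2.69, 2.69]. Speed limits (rad/s): [2.22, 2.22, 2.79, 3.14, 3.14, 3.14].

## Interface

Orientations are given as [roll, pitch, yaw] about the fixed x, y, z axes, in that order (R = Rz(yaw) Ry(pitch) Rx(roll)).
In Python, from cell import env, eyes gives the robot as it stands.
- The arm moves only by the shell command python3 -m inch 'ROWS'. ROWS is JSON, a list of rows, each a list of 3 entries, a list of its own where there are three numbers: the shift along the tool's x, y, z in units of 60 mm (1.0 is 60 mm), then the turn about the tool's z in units of 5 degrees (1.0 is 5 degrees), then the closure, from -1 (fully open) to 1 (shut). In form: [[[tx, ty, tz], turn, claw], ...]. A call has exactly 10 rows; each row shifts and turns the commanded pose from where the row before left it, along the tool's axes as they then stand; what a row does not reach is not made up. A row lasts 1/8 s, in which the tool goes at most 62.5 mm and 10.7 degrees, less where a joint would pass 70% of its speed; a pose out of reach is approached as far as the arm can. A call is refused whole if a number of a shift passes 1 or a number of a turn 1, either way. A call with a gripper value outside its range is refused whole. The fingers move at their own pace and stop on an object; the grip force is fixed at half the most. Time passes only in rows, so rows that do not move let the fingers close, or fill a call up. It gives the time, the measured TCP pose, the force, the opening and the grip force at its end, in the units of the state.
- env.state(): the state, without advancing time (a new reading comes with each control period).
- eyes.read_camera(name): name is "scene" or "top" or "wrist"; returns a dict with "pixels" (420x560x3 uint8, red, green, blue), "fx", "fy", "cx", "cy" (pixels), "distortion" ([k1, k2, p1, p2, k3] as OpenCV has them; the pictures are not rectified), "extrinsics" (4x4, takes a point from world to camera coordinates). Camera axes: x right, y down, z forward; pixel columns grow to the right and rows downward; lengths in mm; the calibration is good to about 2 mm. A picture is of the moment at which its call begins. There is no depth.
- env.job_done(): hands the job in; it is judged then, once.
Trained networks look in a picture, given as the dict that the camera call returned (one of the last four; its "shot" number tells which), for a name from the list of things; names that differ only in an ending like _2 or _b are one class to them, and where a whole thing is asked for, a point or a joint stands for the part that bears it (a point fixed in the world has none). Each returns a list of dicts, best first, with "score" (0 to 1); they miss things now and then, are a little off and sometimes report something else, mostly with a low value. They report only what shows in the picture. A call takes as long as a camera call. They do not tell look-alikes from the thing itself.
- eyes.boxes_of(name, picture): "centre" ([row, column] in pixels, amid what is visible of it).
- eyes.cut_out(name, picture): "mask" (420x560 bool, what is visible of it) and "centre" ([row, column] in pixels, amid what is visible of it).
- eyes.spot_point(name, picture): "centre" ([row, column] in pixels: a listed point, or the origin of a listed thing).
The state is a dict: "t": time; "joints": joint angles; "qvel": joint speeds; "tau": joint torques, N m; "eef_pos": TCP position; "tcp_rot": TCP orientation; "ft_force": force on the tool from outside, world axes, zero at the start; "moment": the same for the moment, N m; "opening": opening from 0.0 (shut) to 1.0 (fully open); "grip_force": force on a finger pad.
Only numpy, scipy, OpenCV 4.12 (cv2) and the standard library are available. Lean on these libraries where they do the work, as an engineer would, in place of code of your own. Each camera call takes 0.05 s, during which the arm holds its last target. There are 200 camera calls.

## Working session

There is one attempt and no reset: what is moved stays moved. The work goes in short steps, Python scripts to look and compute and a shell command to move; the robot and the scene stay as the last step left them, time stands still between calls to the robot, and variables do not carry over. Pictures are saved under pics/ and viewed, at most 13 in all, crops included, and the job is handed in when it is done.

```bash
ls; mkdir -p pics
python3 - <<'E'
from cell import env, eyes
import cv2,numpy as np
print(env.state(), env.pinch_z)
ims=[]
for n in ["scene","top"]:
    p=eyes.read_camera(n)
    cv2.imwrite(f"pics/{n}0.png",cv2.cvtColor(p["pixels"],cv2.COLOR_RGB2BGR))
    E=np.array(p["extrinsics"]);print(n,p["fx"],p["distortion"],(-E[:3,:3].T@E[:3,3]).round(), E[:3,:3].round(2).tolist())
    for k in ["pencil_box","lid_bar","ridge_top","pencil_bed","mug","mug_mouth","chisel_18","tape_measure","lid"]:
        for f in ([eyes.spot_point] if k!="lid" else [eyes.boxes_of]):
            try: print(k,[(np.round(d["centre"],1).tolist(),round(d["score"],2)) for d in f(k,p)][:4])
            except Exception as e: print(k,e)
E
```

```text
pics
{'t': 0.0, 'joints': array([-1.41159124e+00,  4.91557121e-01,  1.55945599e+00, -2.55579272e-05,
        1.09169915e+00, -1.05606876e-01]), 'qvel': array([-0.00034863, -0.00030116, -0.00029437,  0.00040169, -0.00049894,
       -0.00012553]), 'tau': array([ 3.71142247e-03, -6.12636638e+01, -2.58177102e+01,  6.93826843e-02,
        4.82260936e-02, -6.53404823e-05]), 'eef_pos': array([ 163.55216793, -602.96438795,  214.06101369]), 'tcp_rot': array([-3.14047690e+00, -9.54775729e-05,  2.64823701e-01]), 'ft_force': array([-0.20656766, -0.01231146,  0.09060401]), 'moment': array([ 0.04197329,  0.02372962, -0.07019116]), 'grip_force': 0.0, 'opening': 1.0046948629035684} -18.8
scene 450.9167605774351 [-0.02125762  0.          0.          0.          0.        ] [ -36.  883. 1112.] [[-0.88, -0.48, 0.01], [-0.33, 0.59, -0.73], [0.35, -0.64, -0.68]]
pencil_box [([206.7, 298.3], 0.77)]
lid_bar [([211.2, 289.2], 0.59)]
ridge_top [([220.2, 286.0], 0.59)]
pencil_bed [([201.5, 297.9], 0.71)]
mug [([321.4, 212.5], 0.92), ([312.3, 286.1], 0.58)]
mug_mouth [([292.7, 210.3], 0.9), ([290.5, 279.2], 0.75)]
chisel_18 [([165.1, 317.0], 0.52)]
tape_measure [([223.2, 226.5], 0.74)]
lid [([201.7, 293.4], 0.86)]
top 443.0243213542916 [-0.02690892  0.          0.          0.          0.        ] [ 418.  -68. 1343.] [[0.02, -1.0, -0.0], [-1.0, -0.02, -0.04], [0.04, 0.0, -1.0]]
pencil_box [([203.2, 331.8], 0.94)]
lid_bar [([205.8, 298.0], 0.65)]
ridge_top [([208.7, 293.2], 0.92)]
pencil_bed [([200.9, 147.3], 0.71)]
mug [([201.2, 153.3], 0.94), ([256.6, 196.4], 0.72)]
mug_mouth [([255.1, 180.5], 0.81), ([198.2, 150.3], 0.73), ([144.4, 273.7], 0.65)]
chisel_18 [([196.8, 410.0], 0.74)]
tape_measure [([145.1, 271.7], 0.94)]
lid [([202.0, 331.7], 0.62)]
```

View pics/top0.png

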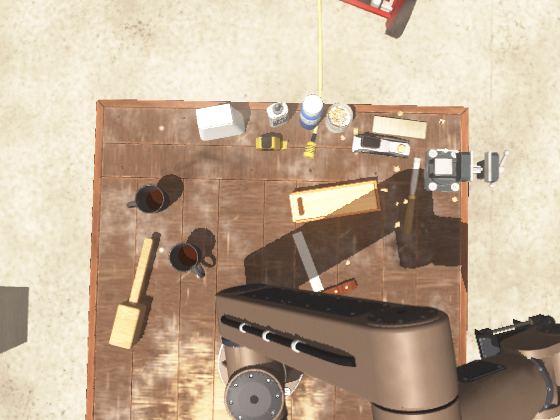

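View pics/scene0.png

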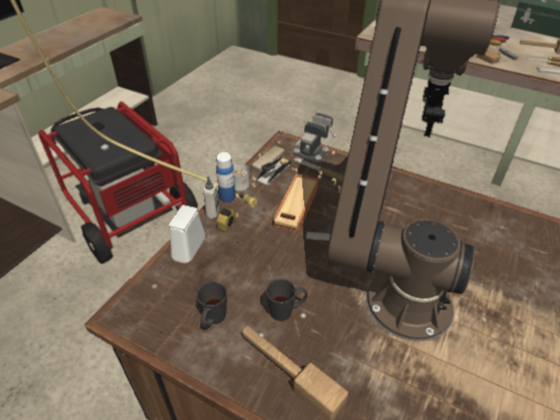

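The target mug is the one near top px (row 200, col 150), with its handle to the left, towards (205,131). The box runs from col 290 (mouth with the bar, at about (207,298)) to col 378. The chisel is at col 410.

```bash
cat > h.py <<'E'
from cell import env, eyes
import cv2,numpy as np
def ray(p,rc):
    K=np.array([[p["fx"],0,p["cx"]],[0,p["fy"],p["cy"]],[0,0,1.]])
    rc=np.atleast_2d(np.array(rc,float))
    u=cv2.undistortPoints(rc[:,None,::-1].copy(),K,np.array(p["distortion"],float))[:,0]
    E=np.array(p["extrinsics"]);R=E[:3,:3]
    return -R.T@E[:3,3], np.c_[u,np.ones(len(u))]@R
def onz(p,rc,z):
    c,d=ray(p,rc); return c+d*((z-c[2])/d[:,2:])
def proj(p,X):
    K=np.array([[p["fx"],0,p["cx"]],[0,p["fy"],p["cy"]],[0,0,1.]]);E=np.array(p["extrinsics"])
    r=cv2.Rodrigues(E[:3,:3])[0]
    return cv2.projectPoints(np.atleast_2d(np.array(X,float)),r,E[:3,3],K,np.array(p["distortion"],float))[0][:,0,::-1]
def tri(a,b):
    A=0;B=0
    for p,rc in (a,b):
        c,d=ray(p,rc);d=d[0]/np.linalg.norm(d[0]);M=np.eye(3)-np.outer(d,d);A=A+M;B=B+M@c
    return np.linalg.solve(A,B)
E
python3 - <<'E'
from h import *
P={n:eyes.read_camera(n) for n in ["top","scene"]}
for n,p in P.items():
    for k,z in [("pencil_box",46),("mug",107),("lid",40)]:
        for d in eyes.cut_out(k,p)[:2]:
            m=d["mask"].astype(np.uint8);rc=np.argwhere(m)
            W=onz(p,rc,z)[:,:2].astype(np.float32)
            r=cv2.minAreaRect(W); print(n,k,round(d["score"],2),np.round(d["centre"]),m.sum(),np.round(r[0]),np.round(r[1]),r[2],cv2.boxPoints(r).round().tolist())
    for k,z in [("lid_bar",55),("ridge_top",33),("mug_mouth",107),("mug",0),("pencil_box",0)]:
        for d in eyes.spot_point(k,p)[:3]: print(n,k,round(d["score"],2),np.round(d["centre"]),onz(p,d["centre"],z)[0].round(1))
p=P["top"]["pixels"]
a=cv2.resize(p[165:235,110:220],None,fx=5,fy=5,interpolation=cv2.INTER_CUBIC)
b=cv2.resize(p[170:230,280:390],None,fx=5,fy=4.99,interpolation=cv2.INTER_CUBIC)[:230]
b=cv2.resize(p[175:225,280:390],None,fx=5,fy=5,interpolation=cv2.INTER_CUBIC)
cv2.imwrite("pics/crop1.png",cv2.cvtColor(np.vstack([a,b]),cv2.COLOR_RGB2BGR))
E
```

```text
top pencil_box 0.79 [202. 335.] 2769 [ 485. -206.] [ 94. 263.] 10.254899024963379 [[415.0, -86.0], [462.0, -344.0], [555.0, -327.0], [508.0, -69.0]]
top pencil_box 0.36 [206. 409.] 489 [ 503. -430.] [ 25. 226.] 83.75608825683594 [[389.0, -430.0], [615.0, -455.0], [617.0, -430.0], [392.0, -405.0]]
top mug 0.89 [258. 186.] 875 [315. 206.] [111.  83.] 76.81181335449219 [[262.0, 161.0], [343.0, 142.0], [368.0, 250.0], [287.0, 269.0]]
top mug 0.81 [202. 148.] 861 [477. 318.] [111.  82.] 70.85511016845703 [[420.0, 279.0], [498.0, 252.0], [534.0, 357.0], [456.0, 384.0]]
top lid 0.79 [202. 332.] 2227 [ 484. -202.] [ 78. 253.] 9.62941837310791 [[424.0, -83.0], [466.0, -333.0], [543.0, -320.0], [501.0, -70.0]]
top lid_bar 0.63 [206. 301.] [ 468.6 -108.7   55. ]
top lid_bar 0.37 [205. 334.] [ 474.9 -202.    55. ]
top ridge_top 0.91 [205. 294.] [473.5 -86.6  33. ]
top mug_mouth 0.89 [200. 150.] [474.9 318.5 107. ]
top mug_mouth 0.64 [257. 184.] [318.5 215.7 107. ]
top mug 0.82 [255. 195.] [316.  208.6   0. ]
top mug 0.81 [204. 152.] [469.9 344.9   0. ]
top pencil_box 0.69 [202. 334.] [ 485.3 -20
[... 493 characters left out ...]
cene lid 0.57 [200. 295.] 1089 [ 490. -203.] [ 83. 272.] 10.370260238647461 [[425.0, -77.0], [474.0, -345.0], [555.0, -330.0], [506.0, -62.0]]
scene lid 0.16 [204. 296.] 1584 [ 485. -203.] [107. 301.] 9.130597114562988 [[409.0, -63.0], [457.0, -360.0], [562.0, -343.0], [514.0, -46.0]]
scene lid_bar 0.8 [211. 288.] [ 478.  -122.4   55. ]
scene ridge_top 0.92 [219. 288.] [ 471.3 -109.3   33. ]
scene mug_mouth 0.87 [289. 281.] [322.4 212.5 107. ]
scene mug_mouth 0.6 [292. 212.] [482. 313. 107.]
scene mug 0.88 [319. 214.] [477.8 327.3   0. ]
scene mug 0.83 [313. 289.] [299.  205.3   0. ]
scene pencil_box 0.9 [207. 297.] [ 488.3 -212.8    0. ]
scene pencil_box 0.63 [292. 209.] [543.2 258.2   0. ]
```

View pics/crop1.png

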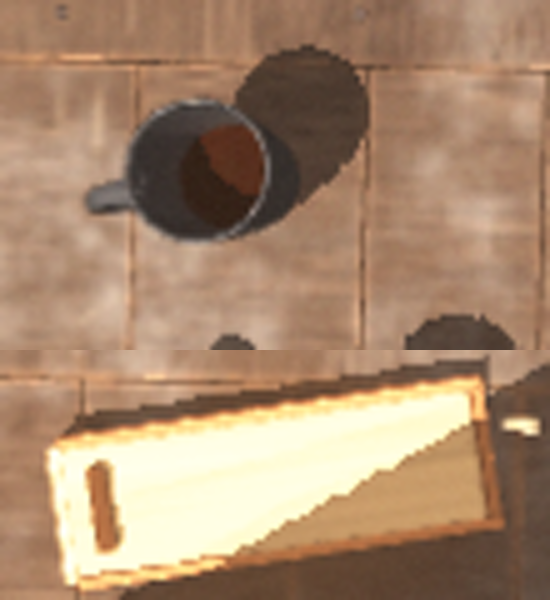

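Box yaw is about 10.2°, with its centre near (485,-206) and the bar near (467,-105). The mug axis is near (477,316), with the handle towards world +y. I'll move above the bar and refine with the wrist camera.

```bash
cat >> h.py <<'E'
def go(x=None,y=None,z=None,s=None):
    "units (tool axes) needed to reach world TCP x,y,z"
    s=s or env.state();p=s["eef_pos"];w=s["tcp_rot"][2]
    d=np.array([p[0] if x is None else x,p[1] if y is None else y,p[2] if z is None else z])-p
    c,n=np.cos(w),np.sin(w)
    return np.round(np.array([d[0]*c+d[1]*n,d[0]*n-d[1]*c,-d[2]])/60,3)
E
python3 -m inch '[[[0.63,-0.74,0],1,-1],[[0.63,-0.74,0],0,-1],[[0.63,-0.74,0],0,-1],[[0.63,-0.74,0],0,-1],[[0.63,-0.74,0],0,-1],[[0.63,-0.74,0],0,-1],[[0.63,-0.74,0],0,-1],[[0.63,-0.74,0],0,-1],[[0.63,-0.74,0],0,-1],[[0.63,-0.74,0],0,-1]]'
python3 - <<'E'
from h import *
s=env.state();print(s["eef_pos"],s["tcp_rot"],s["t"])
p=eyes.read_camera("wrist");E=p["extrinsics"];print((-E[:3,:3].T@E[:3,3]).round(),E[2,:3].round(2))
for k,z in [("lid_bar",55),("ridge_top",33),("pencil_bed",6)]:
    for d in eyes.spot_point(k,p)[:2]: print(k,round(d["score"],2),np.round(d["centre"]),onz(p,d["centre"],z)[0].round(1))
cv2.imwrite("pics/w1.png",cv2.cvtColor(p["pixels"],cv2.COLOR_RGB2BGR))
t=eyes.read_camera("top")
for d in eyes.cut_out("mug",t)[:3]: print(d["centre"])
E
```

```text
t: 3.15
eef_pos: [453.6, -95.3, 214.9]
tcp_rot: [3.141, -0.001, 0.178]
ft_force: [1.4, -0.6, -0.3]
opening: 1.001
grip_force: 0.0
[453.57650855 -95.32156665 214.91328915] [ 3.1410706e+00 -6.7893074e-04  1.7751902e-01] 3.15
[526. -82. 385.] [-0.26 -0.05 -0.96]
lid_bar 0.75 [189. 288.] [ 464.6 -107.9   55. ]
ridge_top 0.56 [182. 272.] [464.9 -89.8  33. ]
pencil_bed 0.65 [180. 384.] [ 488.6 -231.5    6. ]
[199.2, 147.8]
[258.8, 185.9]
```

View pics/w1.png

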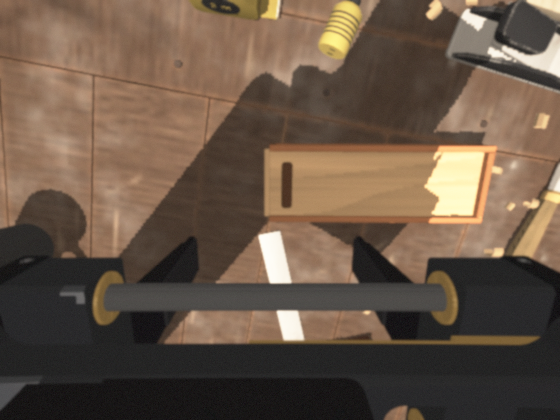

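The wrist picture shows the closed box: bar centre near (186,287), and rim corners near (146,266), (147,495), (221,481) and (220,265).

Run:
```python
from h import *
p=eyes.read_camera("wrist")
print(onz(p,[[185.5,287],[163,287],[208,287]],55).round(1))
W=onz(p,[[146,266],[147,496],[221,482],[221,265]],46)[:,:2];print(W.round(1),np.linalg.norm(W-np.roll(W,-1,0),axis=1))
d=W[0]-W[1];print(np.degrees(np.arctan2(-d[0],d[1])));d=W[3]-W[2];print(np.degrees(np.arctan2(-d[0],d[1])))
print(go(466,-107,100))
```

```text
[[ 467.  -108.6   55. ]
 [ 491.6 -103.8   55. ]
 [ 441.3 -113.5   55. ]]
[[ 504.9  -77.8]
 [ 548.4 -327.9]
 [ 464.4 -343.7]
 [ 418.6  -91.5]] [253.85041847  85.50377214 256.30947898  87.40657984]
9.868571780614602
10.293564661144064
[0.198 0.188 1.91 ]
```

```bash
python3 -m inch '[[[0.2,0.2,0.3],0,-0.5],[[0,0,0.6],0,-0.5],[[0,0,0.6],0,-0.5],[[0,0,0.6],0,-0.5],[[0,0,0.4],0,-0.5],[[0,0,0.3],0,-0.5],[[0,0,0.05],0,-0.5],[[0,0,0],0,-0.5],[[0,0,0],0,1],[[0,0,0],0,1]]'
python3 -m inch '[[[0,0,0],0,1],[[0,0,0],0,1],[[0,0,0],0,1],[[0,0,0],0,1],[[0,0,0],0,1],[[0,0,0],0,1],[[0,-0.05,0],0,1],[[0,-0.1,0],0,1],[[0,-0.15,0],0,1],[[0,-0.15,0],0,1]]'
python3 -c "
from h import *
print(go(466.3,-107,43),env.state()['eef_pos'])"
```

```text
t: 4.75
eef_pos: [466.9, -106.9, 44.2]
tcp_rot: [3.141, -0.001, 0.177]
ft_force: [0.0, -0.5, 0.2]
opening: 0.593
grip_force: 0.0
t: 6.0
eef_pos: [462.0, -79.8, 43.6]
tcp_rot: [3.141, -0.0, 0.177]
ft_force: [2.0, -1.2, -1.0]
opening: 0.121
grip_force: 30.0
[-0.009  0.459  0.01 ] [461.97202843 -79.78511311  43.61507379]
```

```bash
python3 -m inch '[[[0,-0.3,0],0,1],[[0,-0.5,0],0,1],[[0,-0.5,0],0,1],[[0,-0.45,0],0,1],[[0,-0.25,0],0,1],[[0,0,0],0,1],[[0,0,0],0,-0.4],[[0,0,0],0,-0.4],[[0,0,0],0,-0.4],[[0,0,-0.7],0,-0.4]]'
python3 -m inch '[[[0,0.2,-0.9],0,-0.4],[[0,0.5,-0.8],-1,-0.4],[[0,0,-0.6],-1,-0.4],[[0,0,0],-1,-0.4],[[0,0,0],-1,-0.4],[[0,0,0],-1,-0.4],[[0,0,0],-1,-0.4],[[0,0,0],-1,-0.4],[[0,0,0],-1,-0.4],[[0,0,0],-1,-0.4]]'
python3 - <<'E'
from h import *
p=eyes.read_camera("wrist")
cv2.imwrite("pics/w2.png",cv2.cvtColor(p["pixels"],cv2.COLOR_RGB2BGR))
for k,z in [("lid_bar",55),("pencil",12),("pencil_bed",6),("pencil_end_a",16),("pencil_end_b",16)]:
    for d in eyes.spot_point(k,p)[:2]: print(k,round(d["score"],2),np.round(d["centre"]),onz(p,d["centre"],z)[0].round(1))
E
```

```text
t: 7.25
eef_pos: [439.4, 37.8, 84.3]
tcp_rot: [-3.14, 0.005, 0.177]
ft_force: [0.3, 0.1, 0.1]
opening: 0.489
grip_force: 0.0
t: 8.5
eef_pos: [447.8, -3.5, 223.5]
tcp_rot: [-3.141, 0.0, 0.965]
ft_force: [-0.3, -0.2, -0.1]
opening: 0.7
grip_force: 0.0
lid_bar 0.58 [170. 253.] [442.9  34.6  55. ]
```

View pics/w2.png

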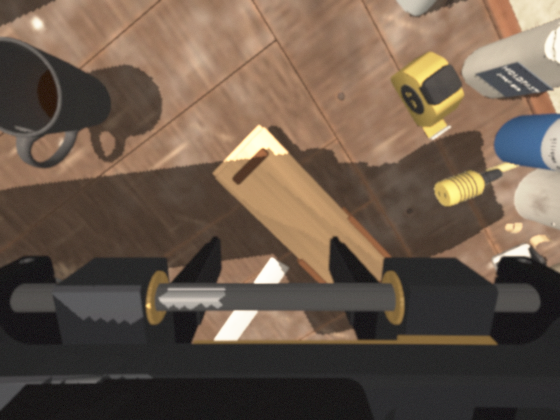

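Lid is open about 0.147 (bar near (170,253)). I'll finish the turn and look at the pencil from the closed end.

```bash
python3 -m inch '[[[0,0,0],-1,-0.2],[[0,0,0],-1,-0.2],[[0,0,0],-1,-0.2],[[0,0,0],-1,-0.2],[[0,0,0],-1,-0.2],[[0,0,0],-1,-0.2],[[0,0,0],-1,-0.2],[[-0.4,0,0],-1,-0.2],[[-0.8,0,0],-1,-0.2],[[-0.9,0,0],0,-0.2]]'
python3 -m inch '[[[-0.9,0,0],0,-0.2],[[-0.9,0,0],0,-0.2],[[-0.9,0,0],0,-0.2],[[-0.6,0,0],0,-0.2],[[-0.3,0,0],0,-0.2],[[0,0,0],0,-0.2],[[0,0,0],0,-0.2],[[0,0,0],0,-0.2],[[0,0,0],0,-0.2],[[0,0,0],0,-0.2]]'
python3 - <<'E'
from h import *
p=eyes.read_camera("wrist")
cv2.imwrite("pics/w3.png",cv2.cvtColor(p["pixels"],cv2.COLOR_RGB2BGR))
for k,z in [("lid_bar",55),("pencil",12),("pencil_bed",6),("pencil_end_a",16),("pencil_end_b",16)]:
    for d in eyes.spot_point(k,p)[:2]: print(k,round(d["score"],2),np.round(d["centre"]),onz(p,d["centre"],z)[0].round(1))
for d in eyes.cut_out("pencil",p)[:1]:
    W=onz(p,np.argwhere(d["mask"]),18)[:,:2].astype(np.float32);r=cv2.minAreaRect(W);print(d["score"],r,cv2.boxPoints(r).round(1).tolist())
E
```

```text
t: 10.05
eef_pos: [462.0, -129.4, 223.8]
tcp_rot: [3.141, 0.0, 1.749]
ft_force: [-0.3, 0.3, -0.1]
opening: 0.6
grip_force: 0.0
t: 11.3
eef_pos: [500.3, -340.7, 223.8]
tcp_rot: [3.141, 0.0, 1.749]
ft_force: [0.3, 0.3, 0.6]
opening: 0.601
grip_force: 0.0
lid_bar 0.37 [100. 278.] [ 484.  -236.9   55. ]
pencil 0.93 [ 99. 278.] [ 484. -232.   12.]
pencil_bed 0.91 [101. 283.] [ 489.9 -233.1    6. ]
pencil_end_a 0.87 [171. 279.] [ 500.7 -316.9   16. ]
pencil_end_b 0.87 [171. 279.] [ 500.7 -316.9   16. ]
0.96 ((490.73651123046875, -243.11734008789062), (7.118519306182861, 132.83189392089844), 10.527862548828125) [[475.1000061035156, -178.5], [499.3999938964844, -309.1000061035156], [506.3999938964844, -307.79998779296875], [482.1000061035156, -177.1999969482422]]
```

View pics/w3.png

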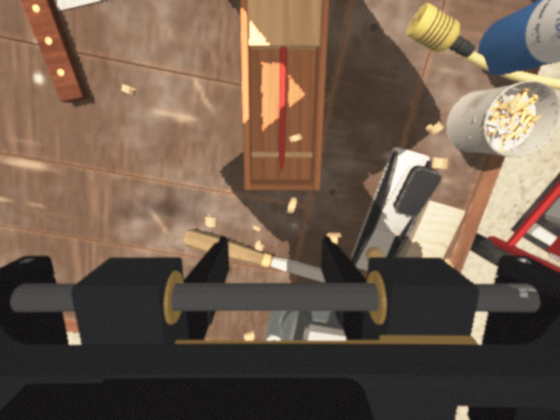

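The pencil lies at column 283, with its near end at about (170,281). The strip is at row 155 and the lid edge at row 45. I'll grip it at box y ≈ -66.

```bash
python3 -c "
from h import *
print(go(497,-276.5,9))"
```

```text
[1.068 0.138 3.577]
```

```bash
python3 -m inch '[[[0.5,0.14,0],0,0.3],[[0.57,0,0.5],0,0.3],[[0,0,0.8],0,0.3],[[0,0,0.8],0,0.3],[[0,0,0.6],0,0.3],[[0,0,0],0,0.3],[[0,0,0.4],0,0.3],[[0,0,0.3],0,0.3],[[0,0,0.17],0,0.3],[[0,0,0],0,0.3]]'
python3 -m inch '[[[0,0,0],0,0.3],[[0,0,0],0,0.5],[[0,0,0],0,0.7],[[0,0,0],0,0.8],[[0,0,0],0,0.82],[[0,0,0],0,0.83],[[0,0,0],0,0.83],[[0,0,0],0,0.83],[[0,0,0],0,0.83],[[0,0,0],0,0.83]]'
```

```text
t: 12.9
eef_pos: [497.1, -276.4, 9.4]
tcp_rot: [-3.141, -0.0, 1.748]
ft_force: [0.1, -0.5, -0.4]
opening: 0.348
grip_force: 0.0
t: 14.15
eef_pos: [497.1, -276.4, 9.5]
tcp_rot: [3.142, 0.0, 1.748]
ft_force: [0.2, -0.3, 0.1]
opening: 0.087
grip_force: 5.0
```

The grip force follows the commanded closure (5 N here), so the pencil will pivot easily. I'll lift with its far end still under the lid edge to tilt it.

```bash
python3 -m inch '[[[0,0,-0.15],0,0.83],[[0,0,-0.17],0,0.83],[[0,0,-0.17],0,0.83],[[0,0,-0.17],0,0.83],[[0,0,-0.17],0,0.83],[[0,0,-0.17],0,0.83],[[0,0,-0.17],0,0.83],[[0,0,-0.17],0,0.83],[[0,0,0],0,0.83],[[0,0,0],0,0.83]]'
python3 - <<'E'
from h import *
ims=[]
for n in ["scene","wrist"]:
    p=eyes.read_camera(n)
    for k in ["pencil_end_a","lid_bar"]:
        for d in eyes.spot_point(k,p)[:2]: print(n,k,round(d["score"],2),np.round(d["centre"]))
    ims.append(p["pixels"])
a=cv2.resize(ims[0][110:260,210:390],None,fx=2.2,fy=2.2,interpolation=cv2.INTER_CUBIC)
b=cv2.resize(ims[1],(440,330))[:330,40:440]
b=cv2.copyMakeBorder(b,0,0,0,800-a.shape[1]-400,cv2.BORDER_CONSTANT) if 800-a.shape[1]-400>0 else b
cv2.imwrite("pics/w4.png",cv2.cvtColor(np.hstack([a,b[:,:800-a.shape[1]]]),cv2.COLOR_RGB2BGR))
E
```

```text
t: 15.4
eef_pos: [497.0, -276.3, 89.7]
tcp_rot: [-3.141, -0.0, 1.748]
ft_force: [0.2, -0.7, 0.5]
opening: 0.082
grip_force: 5.1
scene pencil_end_a 0.38 [207. 294.]
scene lid_bar 0.75 [242. 275.]
scene lid_bar 0.4 [199. 298.]
wrist pencil_end_a 0.98 [ 86. 277.]
wrist pencil_end_a 0.92 [333. 272.]
```

View pics/w4.png

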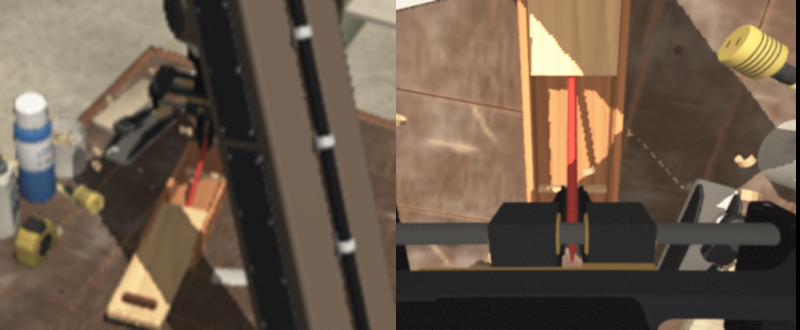

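It is tilted about 31°, with the far end under the lid edge. Moving up and towards the lid will steepen it further.

```bash
python3 -m inch '[[[0.1,0,-0.11],0,0.83],[[0.11,0,-0.11],0,0.83],[[0.11,0,-0.11],0,0.83],[[0.11,0,-0.11],0,0.83],[[0.12,0,-0.1],0,0.83],[[0.12,0,-0.1],0,0.83],[[0.12,0,-0.09],0,0.83],[[0.12,0,-0.09],0,0.83],[[0,0,0],0,0.83],[[0,0,0],0,0.83]]'
cat > est.py <<'E'
from h import *
from scipy.optimize import least_squares
# pencil angle from wrist mask: pivot at TCP + 7mm back; rod in tool x-z plane
s=env.state();w=s["tcp_rot"][2];piv=s["eef_pos"]+[0,0,7];tx=np.array([np.cos(w),np.sin(w),0])
p=eyes.read_camera("wrist");m=[d for d in eyes.cut_out("pencil",p)[:1]]
print(s["t"],m[0]["score"] if m else None)
if m:
    rc=np.argwhere(m[0]["mask"]);print("rows",rc[:,0].min(),rc[:,0].max())
    for e in ([rc[:,0].min()],[rc[:,0].max()]):
        r=rc[rc[:,0]==e[0]].mean(0)
        c,d=ray(p,r);n=np.array([-tx[1],tx[0],0]);h=c+d[0]*(n@(piv-c))/(n@d[0]);v=h-piv
        print(r,"along tool x",(v@tx).round(1),"dz",v[2].round(1),"ang",np.degrees(np.arctan2(-v[2],v@tx)).round(1),"r",np.linalg.norm(v).round(1))
for k in ["pencil_end_a"]:
    for d in eyes.spot_point(k,p)[:2]: print(k,round(d["score"],2),np.round(d["centre"]))
E
python3 est.py
```

```text
t: 16.95
eef_pos: [487.5, -222.7, 139.0]
tcp_rot: [3.142, 0.0, 1.748]
ft_force: [-0.3, 0.7, -0.6]
opening: 0.084
grip_force: 4.9
16.95 0.59
rows 0 320
[  0.  277.5] along tool x 106.6 dz 73.4 ang -34.5 r 129.4
[320. 280.] along tool x 53.8 dz 133.6 ang -68.1 r 144.0
pencil_end_a 0.9 [323. 274.]
pencil_end_a 0.64 [166. 277.]
```

Run:
```python
from h import *
s=env.state();print(s["eef_pos"],s["tcp_rot"])
ims=[]
for n in ["scene","wrist"]:
    p=eyes.read_camera(n); ims.append(p["pixels"])
    if n=="wrist": print(proj(p,[s["eef_pos"]+[0,0,7]]))
a=cv2.resize(ims[0][110:260,210:390],None,fx=2.2,fy=2.2,interpolation=cv2.INTER_CUBIC)
b=cv2.resize(ims[1],(440,330))[:,40:440]
cv2.imwrite("pics/w5.png",cv2.cvtColor(np.hstack([a,b]),cv2.COLOR_RGB2BGR))
```

```text
[ 487.43040008 -222.71707297  138.79357747] [-3.14127894e+00 -1.91898675e-04  1.74808164e+00]
[[259.39576153 275.62358492]]
```

View pics/w5.png

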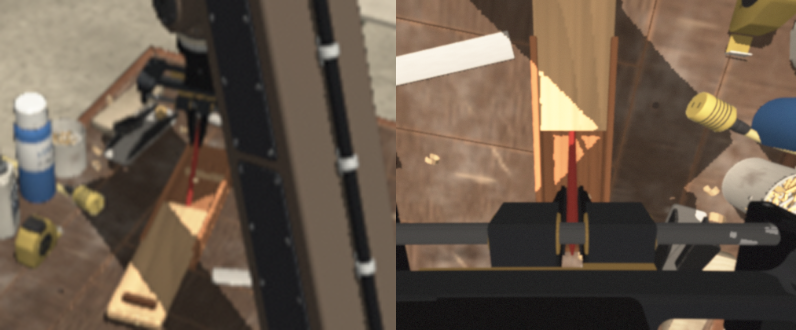

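```bash
cat > ang.py <<'E'
from h import *
import sys
s=env.state();w=s["tcp_rot"][2];piv=s["eef_pos"]+[0,0,7];tx=np.array([np.cos(w),np.sin(w),0])
p=eyes.read_camera("wrist")
for r in eval(sys.argv[1]):
    c,d=ray(p,r);n=np.array([-tx[1],tx[0],0]);h=c+d[0]*(n@(piv-c))/(n@d[0]);v=h-piv
    print(r,h.round(1),"tx",(v@tx).round(1),"dz",v[2].round(1),"lid39",((onz(p,r,39)[0]-piv)@tx).round(1))
    for L in (-36,132):
        th=np.radians(np.arange(20,92,2));P=proj(p,piv+L*(np.cos(th)[:,None]*tx-np.sin(th)[:,None]*[0,0,1]))
        print(L,np.degrees(th[np.argmin(abs(P[:,0]-r[0]))]).round(),abs(P[:,0]-r[0]).min().round(1),"at90",P[-1].round(),"at60",P[20].round())
E
python3 ang.py '[[167,277],[323,274]]'
```

```text
[167, 277] [ 476.  -159.1  228.5] tx 64.6 dz 82.7 lid39 41.7
-36 90.0 124.3 at90 [291. 276.] at60 [318. 276.]
132 72.0 1.5 at90 [205. 275.] at60 [139. 276.]
[323, 274] [440.   42.1 577.1] tx 269.0 dz 431.3 lid39 -120.8
-36 48.0 0.1 at90 [291. 276.] at60 [318. 276.]
132 90.0 118.1 at90 [205. 275.] at60 [139. 276.]
```

The pencil runs under the lid edge at about row 167, so its angle is roughly 70°. I'll withdraw along its own line, then rise and go to the mug. Tool +x already points to the handle side.

```bash
python3 -m inch '[[[-0.05,0,-0.13],0,0.83],[[-0.07,0,-0.2],0,0.83],[[-0.08,0,-0.22],0,0.83],[[-0.09,0,-0.25],0,0.85],[[-0.05,0,-0.25],0,0.87],[[0,0,-0.3],0,0.9],[[0,0,-0.3],0,0.9],[[0,0,-0.25],0,0.9],[[0,0,-0.1],0,0.9],[[0,0,0],0,0.9]]'
python3 - <<'E'
from h import *
s=env.state();piv=s["eef_pos"]+[0,0,7]
print(go(490,200,258))
P={n:eyes.read_camera(n) for n in ["scene","top","wrist"]}
for k in ["pencil_end_a","pencil","mug_mouth","lid_bar"]:
  for n,p in P.items():
    for d in eyes.spot_point(k,p)[:3]: print(n,k,round(d["score"],2),np.round(d["centre"],1))
w=s["tcp_rot"][2];tx=np.array([np.cos(w),np.sin(w),0])
for n,p in P.items():
  for th in (50,60,70,80):
    t=np.radians(th);print(n,th,[proj(p,piv+L*(np.cos(t)*tx-np.sin(t)*np.array([0,0,1])))[0].round() for L in (-36,132)])
a=cv2.resize(P["scene"]["pixels"][60:210,210:390],None,fx=2.2,fy=2.2,interpolation=cv2.INTER_CUBIC)
b=cv2.resize(P["wrist"]["pixels"],(440,330))[:,40:440]
cv2.imwrite("pics/w6.png",cv2.cvtColor(np.hstack([a,b]),cv2.COLOR_RGB2BGR))
E
```

```text
t: 18.5
eef_pos: [491.1, -242.6, 259.2]
tcp_rot: [3.141, 0.0, 1.748]
ft_force: [-0.7, 0.3, -0.3]
opening: 0.08
grip_force: 30.0
[7.265 1.285 0.02 ]
scene pencil_end_a 0.62 [174.8 297.3]
wrist pencil_end_a 0.98 [168.3 278. ]
wrist pencil_end_a 0.92 [324.  270.4]
scene pencil 0.51 [150.4 304.2]
wrist pencil 0.95 [222.8 276. ]
scene mug_mouth 0.86 [294.9 211.3]
scene mug_mouth 0.69 [292.1 282.2]
scene mug_mouth 0.69 [199.1 298.9]
top mug_mouth 0.7 [200.8 148.7]
top mug_mouth 0.65 [255.5 182.7]
scene lid_bar 0.86 [244.5 272.6]
scene lid_bar 0.57 [152.4 300.6]
top lid_bar 0.81 [211.7 246.5]
top lid_bar 0.62 [204.4 294.3]
scene 50 [array([131., 305.]), array([181., 294.])]
scene 60 [array([131., 305.]), array([180., 296.])]
scene 70 [array([131., 305.]), array([179., 298.])]
scene 80 [array([131., 304.]), array([177., 300.])]
top 50 [array([193., 371.]), array([202., 322.])]
top 60 [array([193., 369.]), array([201., 328.])]
top 70 [array([193., 367.]), array([200., 336.])]
top 80 [array([193., 364.]), array([199., 343.])]
wrist 50 [array([324., 276.]), array([117., 276.])]
wrist 60 [array([319., 276.]), array([139., 276.])]
wrist 70 [array([312., 276.]), array([161., 276.])]
wrist 80 [array([303., 276.]), array([183., 276.])]
```

View pics/w6.png

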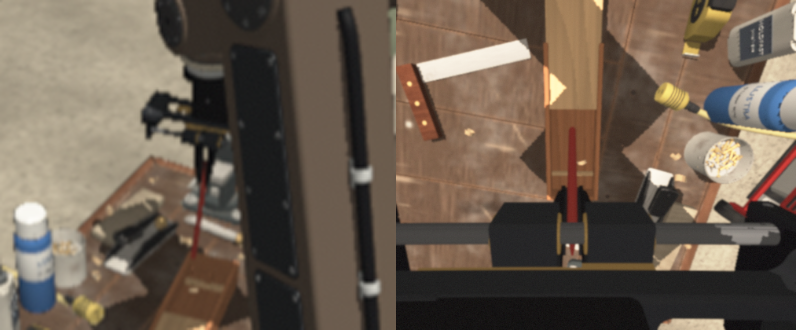

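The pencil hangs free, tilted about 70°, with its low end at wrist (168,278). I'll travel towards the mug and look again before inserting.

```bash
python3 -m inch '[[[0.5,0.1,0],0,0.9],[[0.9,0.16,0],0,0.9],[[0.95,0.16,0],0,0.9],[[0.95,0.16,0],0,0.9],[[0.95,0.16,0],0,0.9],[[0.95,0.16,0],0,0.9],[[0.95,0.16,0],0,0.9],[[0.7,0.12,0],0,0.9],[[0.4,0.1,0],0,0.9],[[0,0,0],0,0.9]]'
python3 - <<'E'
from h import *
print(env.state()["eef_pos"])
P={n:eyes.read_camera(n) for n in ["scene","top","wrist"]}
for k in ["pencil_end_a","mug_mouth","mug"]:
  for n,p in P.items():
    for d in eyes.spot_point(k,p)[:3]: print(n,k,round(d["score"],2),np.round(d["centre"],1),onz(p,d["centre"],0 if k=="mug" else 107)[0].round(1))
b=P["wrist"]["pixels"]
a=cv2.resize(P["scene"]["pixels"][180:330,170:270],None,fx=2.8,fy=2.8,interpolation=cv2.INTER_CUBIC)
cv2.imwrite("pics/w7.png",cv2.cvtColor(np.hstack([a,b[:,20:540]]),cv2.COLOR_RGB2BGR))
E
```

```text
t: 20.5
eef_pos: [489.7, 200.3, 258.9]
tcp_rot: [-3.142, 0.0, 1.751]
ft_force: [-0.4, 0.3, 0.2]
opening: 0.078
grip_force: 30.0
[489.69652014 200.30581309 258.85642749]
scene pencil_end_a 0.58 [263.3 225.5] [507.3 210.2 107. ]
scene pencil_end_a 0.52 [322.1 212.8] [425.2 391.1 107. ]
scene pencil_end_a 0.16 [201.8 295.6] [ 453.  -126.6  107. ]
wrist pencil_end_a 0.97 [324.8 272.5] [515.2  39.4 107. ]
wrist pencil_end_a 0.77 [166.9 275.7] [483.8 233.6 107. ]
scene mug_mouth 0.81 [289.3 279.4] [325.7 215.5 107. ]
scene mug_mouth 0.69 [295.  209.4] [482.6 325.2 107. ]
top mug_mouth 0.82 [256. 180.] [321.  228.4 107. ]
wrist mug_mouth 0.97 [ 82.  285.7] [478.5 318.5 107. ]
wrist mug_mouth 0.81 [154.2 117.6] [316.4 216.6 107. ]
scene mug 0.95 [310.6 286.9] [307.9 201.1   0. ]
scene mug 0.64 [321.1 215.7] [469.  331.9   0. ]
top mug 0.93 [257.  195.8] [310.7 206.    0. ]
wrist mug 0.65 [ 82.  286.5] [480.3 334.2   0. ]
wrist mug 0.62 [ 82.2 282.9] [475.6 333.1   0. ]
wrist mug 0.55 [154.8 148.4] [305.9 205.2   0. ]
```

View pics/w7.png

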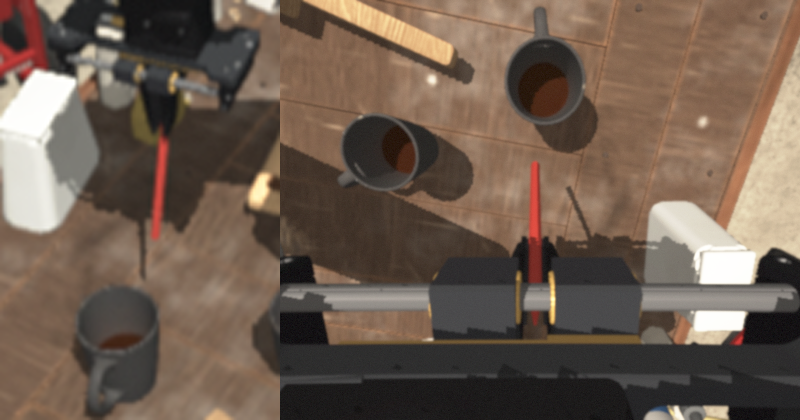

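The mug mouth is at wrist (82,286), i.e. (478.5,318.5). Its handle lies along tool +x, and the pencil is in line. I'll insert it now.

```bash
python3 -c "
from h import *
print(go(484,288,143))"
python3 -m inch '[[[0.4,0.03,0],0,0.9],[[0.65,0.1,0],0,0.9],[[0.4,0.03,0],0,0.9],[[0,0,0],0,0.9],[[0,0,0.3],0,0.9],[[0,0,0.4],0,0.9],[[0,0,0.4],0,0.9],[[0,0,0.4],0,0.9],[[0,0,0.3],0,0.9],[[0,0,0],0,0.9]]'
python3 -c "
from h import *
print(go(484,288,143))"
```

```text
[1.48  0.165 1.934]
t: 22.35
eef_pos: [483.7, 285.3, 150.1]
tcp_rot: [-3.139, 0.001, 1.748]
ft_force: [1.5, 0.6, 0.5]
opening: 0.079
grip_force: 30.0
[0.043 0.013 0.118]
```

```bash
python3 -m inch '[[[0.04,0,0.12],0,0.9],[[0,0,0.05],0,0.9],[[0,0,0],0,0.84],[[0,0,0],0,0.81],[[0,0,0],0,0.79],[[0,0,0],0,0.7],[[0,0,0],0,0.5],[[0,0,0],0,0.2],[[0,0,0],0,0.1],[[0,0,0],0,0.1]]'
python3 -m inch '[[[0,0,0],0,0.1],[[0,0,-0.3],0,0.1],[[0,0,-0.5],0,0.1],[[0,0,-0.7],0,0.1],[[0,0,-0.6],0,0.1],[[0,0,0],0,0.1],[[-0.5,0,0],0,0.1],[[-0.9,0,0],0,0.1],[[-0.5,0,0],0,0.1],[[0,0,0],0,0.1]]'
python3 - <<'E'
from h import *
print(env.state()["eef_pos"])
P={n:eyes.read_camera(n) for n in ["scene","top","wrist"]}
for k in ["pencil_end_a","mug_mouth","lid_bar"]:
  for n,p in P.items():
    for d in eyes.spot_point(k,p)[:3]: print(n,k,round(d["score"],2),np.round(d["centre"],1),onz(p,d["centre"],55 if k=="lid_bar" else 107)[0].round(1))
b=P["wrist"]["pixels"]
a=cv2.resize(P["scene"]["pixels"][210:360,170:270],None,fx=2.8,fy=2.8,interpolation=cv2.INTER_CUBIC)
cv2.imwrite("pics/w8.png",cv2.cvtColor(np.hstack([a,b[:,20:540]]),cv2.COLOR_RGB2BGR))
E
```

```text
t: 23.6
eef_pos: [483.5, 288.8, 140.8]
tcp_rot: [-3.142, 0.0, 1.748]
ft_force: [-0.2, -0.4, 0.0]
opening: 0.445
grip_force: 0.0
t: 24.85
eef_pos: [503.7, 175.1, 265.9]
tcp_rot: [-3.14, 0.0, 1.746]
ft_force: [-0.3, 0.6, 0.4]
opening: 0.449
grip_force: 0.0
[503.70065734 175.05910537 265.94720042]
scene pencil_end_a 0.48 [265.5 217.1] [523.8 229.  107. ]
wrist pencil_end_a 0.89 [ 67.4 278.8] [482.8 309.8 107. ]
wrist pencil_end_a 0.54 [114.9 271.8] [483.9 263.7 107. ]
scene mug_mouth 0.94 [291.2 277.3] [327.7 224.  107. ]
scene mug_mouth 0.79 [293.8 212.2] [478.3 318.2 107. ]
scene mug_mouth 0.39 [220.7 232.2] [587.7  52.5 107. ]
top mug_mouth 0.6 [252.5 180.4] [330.7 227.6 107. ]
top mug_mouth 0.38 [202.6 147.6] [468.1 323.9 107. ]
wrist mug_mouth 0.91 [127.5 107.8] [315.2 219.9 107. ]
scene lid_bar 0.9 [245.6 271. ] [450.5  44.1  55. ]
top lid_bar 0.81 [212.6 247.9] [447.1  46.5  55. ]
wrist lid_bar 0.79 [275.8 217.4] [445.3  39.4  55. ]
wrist lid_bar 0.56 [345.1 222.4] [467.7 -73.3  55. ]
```

View pics/w8.png

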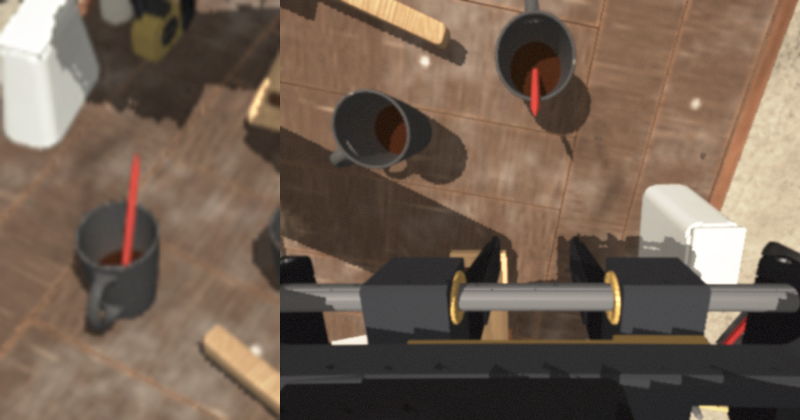

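The pencil leans on the rim opposite the handle, with its top at wrist (115,272). I'll triangulate it to verify, and work out the return to the bar.

Run:
```python
from h import *
w=eyes.read_camera("wrist");s=eyes.read_camera("scene")
X=tri((w,[115,272]),(s,[265.5,217.1]));print(X, onz(w,[67.4,278.8],15))
d=X[:2]-[478.5,318.5];h=np.array([-.19,.982]);print("lean",-(d@h), np.linalg.norm(d))
print(go(441.5,35,150))
for d in eyes.cut_out("lid_bar",w)[:2]: print(d["score"],d["centre"])
```

```text
[488.44666131 263.93060079 164.73824779] [[481.05738768 326.67813367  15.        ]]
lean 55.4770156733691 55.468508195074946
[-2.14  -1.437  1.947]
0.56 [315.6, 235.9]
```

Lean is 55 mm, so that is good. I'll return to the bar and grip it again to close the lid.

```bash
python3 -m inch '[[[-0.54,-0.36,0],0,0],[[-0.54,-0.36,0],0,0],[[-0.54,-0.36,0],0,0],[[-0.54,-0.36,0],0,0],[[0,0,0],1,0],[[0,0,0],1,0],[[0,0,0],1,0],[[0,0,0],1,0],[[0,0,0],1,0],[[0,0,0],1,0]]'
python3 -m inch '[[[0,0,0],1,-0.5],[[0,0,0],1,-0.5],[[0,0,0],1,-0.5],[[0,0,0],1,-0.5],[[0,0,0],1,-0.5],[[0,0,0],1,-0.5],[[0,0,0],1,-0.5],[[0,0,0],1,-0.5],[[0,0,0],1,-0.5],[[0,0,0],1,-0.5]]'
python3 -m inch '[[[0,0,0],1,-0.5],[[0,0,0],1,-0.5],[[0,0,0],0,-0.5],[[0,0,0.5],0,-0.5],[[0,0,0.5],0,-0.5],[[0,0,0],0,-0.5],[[0,0,0],0,-0.5],[[0,0,0],0,-0.5],[[0,0,0],0,-0.5],[[0,0,0],0,-0.5]]'
python3 - <<'E'
from h import *
s=env.state();print(s["eef_pos"],s["tcp_rot"])
p=eyes.read_camera("wrist")
for d in eyes.spot_point("lid_bar",p)[:2]: print(round(d["score"],2),d["centre"],onz(p,d["centre"],55)[0])
m=eyes.cut_out("lid_bar",p)[:1]
if m: print(m[0]["score"],m[0]["centre"],onz(p,m[0]["centre"],55))
cv2.imwrite("pics/w9.png",cv2.cvtColor(p["pixels"],cv2.COLOR_RGB2BGR))
print(go(441.5,35,43.5))
E
```

```text
t: 26.85
eef_pos: [441.5, 33.7, 266.9]
tcp_rot: [3.141, 0.0, 1.222]
ft_force: [-0.3, 0.0, -0.7]
opening: 0.499
grip_force: 0.0
t: 28.1
eef_pos: [441.5, 33.7, 266.9]
tcp_rot: [3.141, -0.0, 0.349]
ft_force: [-0.1, -0.4, 0.1]
opening: 0.752
grip_force: 0.0
t: 29.35
eef_pos: [441.6, 33.7, 207.2]
tcp_rot: [3.141, -0.001, 0.178]
ft_force: [-0.1, 0.5, 0.6]
opening: 0.75
grip_force: 0.0
[441.61542071  33.74381573 207.17523142] [ 3.14131447e+00 -6.71637443e-04  1.77722766e-01]
0.72 [195.8, 274.6] [443.78034204  34.71953744  55.        ]
0.58 [191.6, 353.4] [[463.93316156 -49.83601805  55.        ]]
[ 0.003 -0.021  2.724]
```

View pics/w9.png

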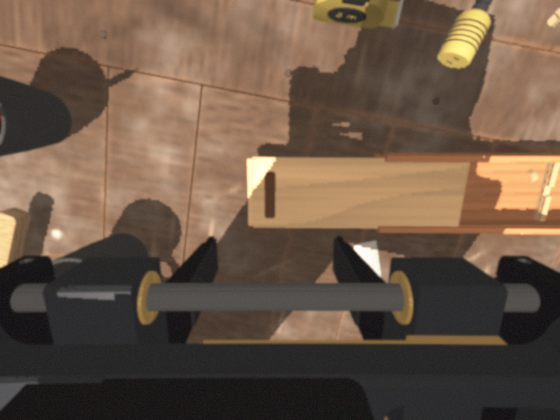

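The bar is at (195,270), about (441.5,39). I'll descend and grip.

```bash
python3 -m inch '[[[0,-0.08,0.4],0,-0.5],[[0,0,0.7],0,-0.5],[[0,0,0.7],0,-0.5],[[0,0,0.5],0,-0.5],[[0,0,0.3],0,-0.5],[[0,0,0.12],0,-0.5],[[0,0,0],0,0.2],[[0,0,0],0,1],[[0,0,0],0,1],[[0,0,0],0,1]]'
python3 -m inch '[[[0,0,0],0,1],[[0,0,0],0,1],[[0,0,0],0,1],[[0,0.2,0],0,1],[[0,0.45,0],0,1],[[0,0.5,0],0,1],[[0,0.45,0],0,1],[[0,0.2,0],0,1],[[0,0,0],0,1],[[0,0,0],0,1]]'
python3 -c "
from h import *
print(go(466.7,-106.7,43.6))"
```

```text
t: 30.75
eef_pos: [440.8, 38.5, 44.0]
tcp_rot: [3.141, -0.001, 0.178]
ft_force: [0.6, 0.5, 1.1]
opening: 0.384
grip_force: 0.0
t: 32.0
eef_pos: [459.0, -67.7, 43.6]
tcp_rot: [-3.141, 0.001, 0.178]
ft_force: [-5.9, -2.3, 3.2]
opening: 0.121
grip_force: 30.0
[ 0.011  0.663 -0.001]
```

```bash
python3 -m inch '[[[0,0.2,0],0,1],[[0,0.2,0],0,1],[[0,0.12,0],0,1],[[0,0.06,0],0,1],[[0,0.04,0],0,1],[[0,0.03,0],0,1],[[0,0.02,0],0,1],[[0,0,0],0,1],[[0,0,0],0,1],[[0,0,0],0,1]]'
python3 -c "
from h import *
print(go(466.7,-106.7,43.6))"
```

```text
t: 33.25
eef_pos: [465.8, -106.7, 43.5]
tcp_rot: [-3.14, 0.002, 0.178]
ft_force: [-5.6, 0.6, 6.0]
opening: 0.125
grip_force: 30.0
[ 0.015  0.003 -0.001]
```

```bash
python3 -m inch '[[[0,0.02,0],0,1],[[0,0.02,0],0,1],[[0,0.02,0],0,1],[[0,0,0],0,1],[[0,0,0],0,1],[[0,0,0],0,1],[[0,0,0],0,1],[[0,0,0],0,1],[[0,0,0],0,1],[[0,0,0],0,1]]'
```

```text
t: 34.5
eef_pos: [465.5, -107.1, 43.5]
tcp_rot: [-3.136, 0.004, 0.178]
ft_force: [-2.0, 33.9, 13.5]
opening: 0.124
grip_force: 30.0
```

It is against the stop at 34 N, so the lid is home. I'll ease off, release and clear.

```bash
python3 -m inch '[[[0,-0.03,0],0,1],[[0,-0.02,0],0,1],[[0,0,0],0,0.6],[[0,0,0],0,0.2],[[0,0,0],0,-0.2],[[0,0,0],0,-0.3],[[0,0,-0.3],0,-0.3],[[0,0,-0.7],0,-0.3],[[0,0,-0.9],0,-0.3],[[0,0,-0.8],0,-0.3]]'
python3 - <<'E'
from h import *
P={n:eyes.read_camera(n) for n in ["wrist","scene"]}
p=P["wrist"]
for d in eyes.spot_point("lid_bar",p)[:2]: print(round(d["score"],2),d["centre"],onz(p,d["centre"],55)[0])
for d in eyes.spot_point("pencil_end_a",P["scene"])[:2]: print(round(d["score"],2),d["centre"])
a=cv2.resize(P["scene"]["pixels"][180:360,170:330],None,fx=2,fy=2,interpolation=cv2.INTER_CUBIC)
b=p["pixels"][60:420,100:560]
cv2.imwrite("pics/w10.png",cv2.cvtColor(np.hstack([a,b]),cv2.COLOR_RGB2BGR))
E
```

```text
t: 35.75
eef_pos: [466.9, -108.0, 207.5]
tcp_rot: [3.141, -0.001, 0.177]
ft_force: [0.4, -0.1, -0.9]
opening: 0.65
grip_force: 0.0
0.59 [200.0, 273.5] [ 464.01634776 -106.72948262   55.        ]
0.66 [263.0, 217.0]
```

View pics/w10.png

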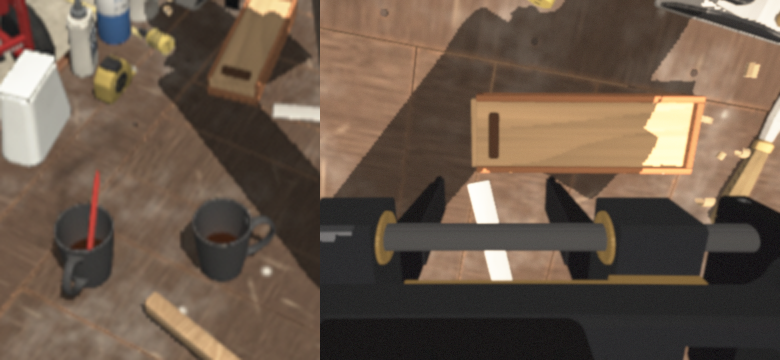

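The lid is home with the bar at (135,493) in the crop. The mug is upright, and the pencil leans away from the handle.

```bash
python3 -c "
from cell import env
print(env.job_done())"
```

```text
the job is handed in; nothing more can be done
None
```

The job is handed in at about 36 s: the red pencil stands in the dark mug, leaning about 55 mm out on the side opposite the handle, and the lid is shut against its stop; no verdict was returned.

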